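Pin the rim clamp with its spring cotter

ROBOT

A 6-joint arm with a two-finger parallel gripper is mounted at the origin on the work surface. World frame = base frame: x ahead of the robot, y to its left, z up, the work surface at z = 0. Lengths are in m, angles in rad, forces in N, time in s.
With the tool pointing down it reaches from about 0.375 to 0.9 m from the base axis. Payload 3.1 kg.
Tool frame: the origin (TCP) lies at the very end of the fingers, on their centre line; the grasp point (between the pads) lies 19 mm behind it; z points along the fingers, y is the line along which they close (so a half turn about z gives the same grasp; the last joint's range is limited). The gripper opens to 87 mm and grips with 3 to 60 N. Pads are 19 mm wide; open, the fingers measure 117 mm over their backs; the gripper's body (75 mm by 190 mm) begins 51 mm behind the grasp point.
Start: joints at [-1.29, 0.527, 1.433, -0, 1.181, -0.178], TCP at [0.277, -0.56, 0.223] pointing down, gripper open.
Joint ranges: [-3.08, 3.08], [-0.75, 2.2], [0.22, 2.44], [-1.43, 4.57], [0, 2.65], [-2.85, 2.85]. Speed limits (rad/s): [2.79, 2.79, 3.14, 3.14, 3.14, 3.14].

INTERFACE

Orientations are given as a unit quaternion [x, y, z, w].
In Python, from rig import status, viewer, robot gives the robot as it stands.
- The arm moves only by the tool arm_command, never from a script. Its arguments are lists of equal length, an entry for each row: "delta_rot": the turn, a rotation vector about the tool's x, y, z in degrees, a list of three; "delta_pos": the shift along the tool's x, y, z in m, a list of three; "gripper": the closure, from -1 (fully open) to 1 (shut). In form: {"delta_rot": [[rx, ry, rz], ...], "delta_pos": [[dx, dy, dz], ...], "gripper": [gripper, ...]}. A call has 1 to 12 rows; each row is the pose to reach, as a shift and turn from the pose commanded when the call began, along the tool's axes at that moment; what a row does not reach only later rows make up. A row lasts 1/12 s, in which the tool goes at most 41.7 mm and 7.16 degrees, less where a joint would pass 70% of its speed; a pose out of reach is approached as far as the arm can. A call with a gripper value outside its range is refused whole. The fingers move at their own pace and stop on an object; "grip_force" is the grip in N (left out, the last holds). Time passes only in rows, so rows that repeat a pose let the fingers close. It gives the time, the measured TCP pose, the force, the opening and the grip force at its end, in the units of the state.
- status.get_obs(): the state, without advancing time (a new reading comes with each control period).
- viewer.camera(name): name is "scene" or "top"; returns a dict with "pixels" (400x640x3 uint8, blue, green, red), "fx", "fy", "cx", "cy" (pixels), "pose" (4x4, takes a point from camera to world coordinates). Camera axes: x right, y down, z forward; pixel columns grow to the right and rows downward; lengths in m; the calibration is good to about 2 mm. A picture is of the moment at which its call begins. There is no depth.
- robot.hand_in(): hands the job in; it is judged then, once.
The state is a dict: "time": time; "q": joint angles; "joint_velocities": joint speeds; "joint_torque": joint torques, N m; "position": TCP position; "tool_rot": TCP orientation; "ft_force": force on the tool from outside, world axes, zero at the start; "moment": the same for the moment, N m; "grip_width": finger opening in m; "grip_force": force on a finger pad.
Only numpy, scipy, OpenCV 4.12 (cv2) and the standard library are available. Lean on these libraries where they do the work, as an engineer would, in place of code of your own. Each camera call takes 0.05 s, during which the arm holds its last target. There are 200 camera calls.

TASK

Take the red-gripped spring cotter out of the rack and lock the rim clamp's pivot pin with it: push its straight leg down through the slotted cross hole near the pin's free end, bow around the outside of the pin (either side), until the bow has snapped over and the red grip sits fully home on the pin, upright. Let go of it, and leave the blue cotter and the yellow pin hanging in the rack.

Things in the scene. Friction and masses are not known exactly. Their poses are not given: they have to be found in the camera images.
- cotter: Red-gripped R spring cotter in a rack slot. Origin: leg axis at flange underside, 95 up (mm). z up, clip in its y-z plane. Flange 34x48x6; on it a block 22 (x) by 40 (y), z 6..38, centred y +8: grip it along x. Leg 8 dia, point z -80, thickened to 13 from z -14 up. Sprung bow at +y: widest y 37, neck y 16 at z -45, end y 30 z -70; 5..15 N down snaps it over the pin. Slot 18x57: lift 85 up.
- pin_hole (a point): Top centre of the slotted hole down through the clamp's level steel pin (44 dia), 117 mm up. x along pin to the bracket: free end at x -35; bracket from x 60, 12 high, plates from x 78 to 12 above this point, red arm from x 93 to 42 above. Hole 20 (x) by 16 (y) mm, long edges chamfered to 25. Home: cotter origin here, flange on pin top, cotter x along pin, either way.
- blue_cotter: Bystander: smaller cotter (5 mm wire) with a blue grip of the same shape and size, in another slot; origin and axes as the red one. The three slots are 82 mm apart along the rack, the y axis of what hangs there.
- yellow_pin: Bystander: straight 11 mm locking pin with a yellow grip of the same shape and size, in the third slot. Origin: flange underside, 8 mm in y from the grip's middle; axes as the red one.
Not all that is in view belongs to the job. What is meant by the cotter is not green or turquoise, and is the smaller of those in its own colour.

How it is judged:
At the end, for the whole second after the job is handed in: The red cotter's leg is through the cross hole, bow snapped over and grip home on the pin: origin within 14 mm of the hole in plan and at most 6 mm above the pin's top, x axis within 0.4 rad of the pin's axis (either way), tilt under 0.26 rad, released and at rest (z of cotter in the frame of pin_hole between -0.008 and 0.006 m and horizontal distance between cotter and pin_hole below 0.014 m and angle between the x axis of cotter and the x axis of pin_hole, either way round below 0.4 rad and angle between cotter's own z axis and vertical below 0.26 rad and linear speed of cotter below 0.02 m/s); the robot touches nothing.
It fails at once if the blue cotter is taken or knocked from its place (moved more than 30 mm) (distance of blue_cotter from where it was at the start of the episode above 0.03 m).
It fails at once if the yellow pin is taken or knocked from its place (moved more than 30 mm) (distance of yellow_pin from where it was at the start of the episode above 0.03 m).
It also fails if it takes over 35 s, if anything falls off the work surface, if the arm or the gripper's body presses on something with over 40 N, if the wrist force passes 120 N, or if a joint passes its speed limit or range.

## Working session

There is one attempt and no reset: what is moved stays moved. The work goes in short steps, Python scripts to look and compute and a tool call to move; the robot and the scene stay as the last step left them, time stands still between calls to the robot, and variables do not carry over. Pictures are saved under pics/ and viewed, at most 10 in all, crops included, and the job is handed in when it is done.

Besides the shell and the picture viewer there is one more tool, called after "Request:" as name(argument=value, ...), one argument or row to a line, values as JSON. arm_command: Moves the arm, as the interface text tells. Its arguments: {"type":"object","properties":{"delta_rot":{"type":"array","items":{"type":"array","items":{"type":"number"}}},"delta_pos":{"type":"array","items":{"type":"array","items":{"type":"number"}}},"gripper":{"type":"array","items":{"type":"number"}},"grip_force":{"type":"number"}},"required":["delta_rot","delta_pos","gripper"]}

```bash
mkdir -p pics; ls; python3 - <<'E'
from rig import status, viewer, robot
import cv2,pickle
d={}
for n in("scene","top"):
    c=viewer.camera(n); d[n]=c; cv2.imwrite(f"pics/{n}0.png",c["pixels"]); print(n,c["fx"],c["cx"],c["cy"],c["pose"].round(3).tolist() if hasattr(c["pose"],"round") else c["pose"])
pickle.dump(d,open("c0.pkl","wb"))
o=status.get_obs();print(o)
E
```

```text
pics
scene 378.4192362857998 311.62240166884965 194.09422095513017 [[-0.317, 0.69, -0.651, 1.164], [0.949, 0.234, -0.214, 0.064], [0.004, -0.685, -0.729, 0.86], [0.0, 0.0, 0.0, 1.0]]
top 439.03466145352866 326.54172554831405 188.90129847835695 [[-0.008, -0.986, 0.166, 0.263], [-1.0, 0.008, -0.002, -0.145], [0.001, -0.166, -0.986, 1.386], [0.0, 0.0, 0.0, 1.0]]
{'time': 0.1, 'q': array([-1.28945227e+00,  5.28410788e-01,  1.43376572e+00, -1.65240671e-05,
        1.18136969e+00, -1.78510587e-01]), 'joint_velocities': array([-0.00161488, -0.00300478, -0.00354614, -0.00064929,  0.00231248,
        0.00057108]), 'joint_torque': array([-9.68558038e-05, -4.40986741e+01, -1.77151000e+01,  6.36351923e-02,
        5.34179597e-02, -3.82989469e-05]), 'position': array([ 0.27721943, -0.55943207,  0.22164907]), 'tool_rot': array([ 9.73681780e-01,  2.27909711e-01, -5.78305276e-05, -9.75087738e-04]), 'ft_force': array([ 0.5079406 ,  0.38790045, -0.16764204]), 'moment': array([-0.03241217,  0.01897061, -0.04306916]), 'grip_force': 0.0, 'grip_width': 0.08719802884380995}
```

View pics/scene0.png

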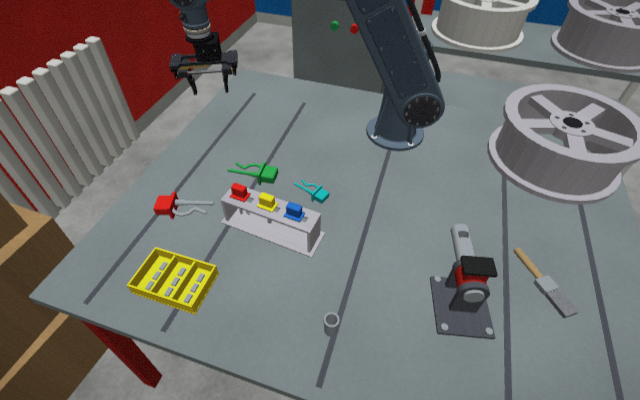

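View pics/top0.png

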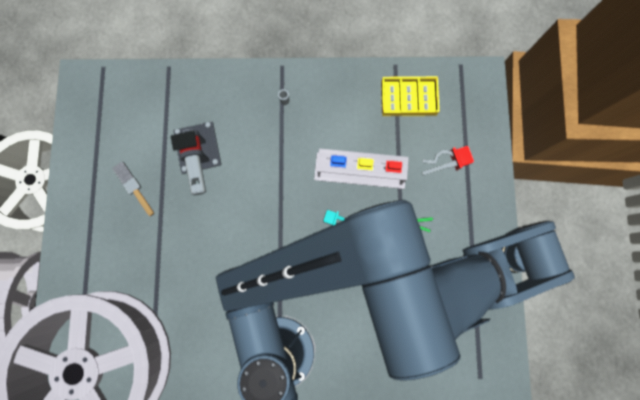

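The scene view shows the rack at about (270,215), with red at (240,191), yellow at (267,201) and blue at (295,211). The clamp pin's free end is near (460,232). The top view has red at (394,166) and the pin hole near (196,183). I'll enlarge both.

```bash
python3 - <<'E'
import cv2,pickle,numpy as np
d=pickle.load(open("c0.pkl","rb"))
def crop(n,u,v,w,h,s):
    return cv2.resize(d[n]["pixels"][v:v+h,u:u+w],None,fx=s,fy=s,interpolation=cv2.INTER_CUBIC)
# each 400x300
a=np.vstack([np.hstack([crop("top",315,140,100,50,4)[:300],crop("top",160,118,66,50,6)[:, :396]]),]) if 0 else None
A=cv2.copyMakeBorder(crop("top",312,145,100,50,4),0,100,0,0,cv2.BORDER_CONSTANT)
B=crop("top",160,130,80,75,4); B=cv2.copyMakeBorder(B,0,0,0,80,cv2.BORDER_CONSTANT)
C=crop("scene",218,172,100,75,4); D=crop("scene",420,215,100,75,4)
m=np.vstack([np.hstack([A,B]),np.hstack([C,D])]);print(m.shape);cv2.imwrite("pics/m1.png",m)
E
```

```text
(600, 800, 3)
```

View pics/m1.png

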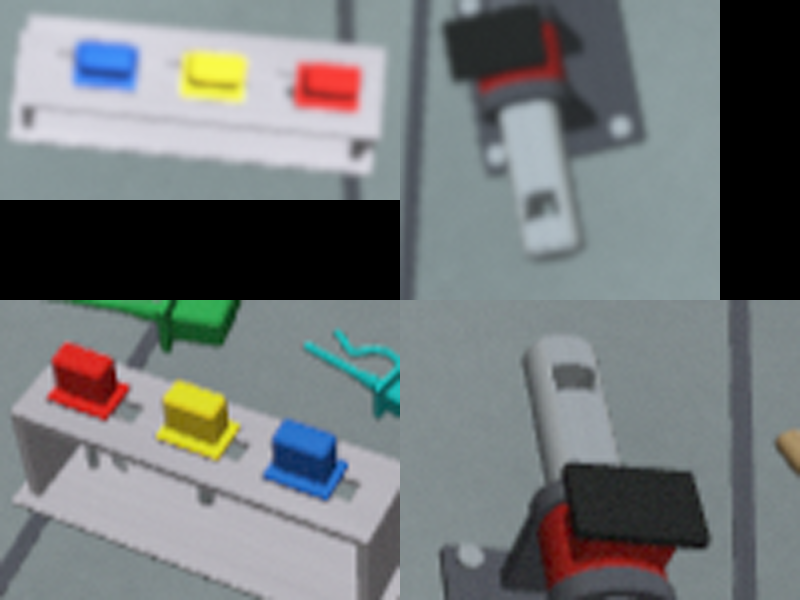

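The crops show that the slots stick out past the flanges on the yellow/blue side, so each bow faces that way. The hole corners in the crops are about (528..558, 191..219) in the top view and (553..596, 363..390) in the scene view. Next I'll fit the poses.

```bash
cat > h.py <<'E'
import cv2,numpy as np
from scipy.optimize import least_squares
def proj(c,P):
    T=np.linalg.inv(np.array(c["pose"])); p=np.atleast_2d(P)@T[:3,:3].T+T[:3,3]
    return np.c_[c["fx"]*p[:,0]/p[:,2]+c["cx"],c["fy"]*p[:,1]/p[:,2]+c["cy"]]
def box(x,y,z): return np.array([[a,b,e] for a in x for b in y for e in z])/1000
FL=box((-17,17),(-16,32),(0,6)); BL=box((-11,11),(-12,28),(6,38))
def Rz(a): return np.array([[np.cos(a),-np.sin(a),0],[np.sin(a),np.cos(a),0],[0,0,1]])
def sil(c,o,yaw):
    m=np.zeros((1600,2560),np.uint8)
    for B in(FL,BL):
        p=((proj(c,B@Rz(yaw).T+o)+.5)*4).astype(np.float32)
        cv2.fillConvexPoly(m,np.round(cv2.convexHull(p)).astype(np.int32),1)
    M=cv2.moments(m,True); return np.array([M["m10"],M["m01"]])/M["m00"]/4-.5+.125, M["m00"]/16
def seg(c,name,roi):
    h=cv2.cvtColor(c["pixels"],cv2.COLOR_BGR2HSV); H=h[...,0].astype(int)
    k={"red":(H<9)|(H>171),"yellow":(H>20)&(H<35),"blue":(H>100)&(H<125)}[name]&(h[...,1]>130)
    m=np.zeros(k.shape,np.uint8); u,v,w,e=roi; m[v:v+e,u:u+w]=k[v:v+e,u:u+w]
    n,l,s,ce=cv2.connectedComponentsWithStats(m); i=1+s[1:,4].argmax(); return ce[i],s[i,4]
E
python3 - <<'E'
import pickle
from h import *
d=pickle.load(open("c0.pkl","rb")); roi={"top":(314,145,98,45),"scene":(218,172,100,60)}
ob={(n,k):seg(d[n],k,roi[n]) for n in d for k in("red","yellow","blue")}
def res(p,full=False):
    r=[];
    for n in d:
        for i,k in enumerate(("red","yellow","blue")):
            o=np.array([p[0],p[1],.095])+Rz(p[2])@[0,.082*i,0]
            s,a=sil(d[n],o,p[2]); r.append(s-ob[n,k][0])
            if full: print(n,k,r[-1].round(2),a,ob[n,k][1])
    return np.ravel(r)
s=least_squares(res,[.62,-.3,0],diff_step=1e-2,x_scale=[.1,.1,.1]);
from scipy.optimize import minimize
s=minimize(lambda p:(res(p)**2).sum(),s.x,method="Nelder-Mead",options=dict(initial_simplex=s.x+np.array([[0,0,0],[.01,0,0],[0,.01,0],[0,0,.05]])))
print("red",s.x,s.fun);res(s.x,1)
# pin
tp=lambda L:[(160+(a-400+.5)/4-.5,130+(b+.5)/4-.5) for a,b in L]
sc=lambda L:[(420+(a-400+.5)/4-.5,215+(b-300+.5)/4-.5) for a,b in L]
H={"top":np.mean(tp([(528,192),(557,190),(558,217),(527,221)]),0),"scene":np.mean(sc([(553,363),(592,364),(596,388),(556,390)]),0)}
A={"top":np.array(tp([(528,107),(551,243)])),"scene":np.array(sc([(563,352),(583,465)]))}
C=box((-10,10),(-12.5,12.5),(-3.9,-3.9))[::2]
C=np.unique(C,axis=0)
def rp(p):
    o=np.array([p[0],p[1],.117]);R=Rz(p[2]);r=[]
    for n in d:
        r+=list(proj(d[n],C@R.T+o).mean(0)-H[n])
        q=proj(d[n],np.array([[-.03,0,-.022],[.05,0,-.022]])@R.T+o); t=(q[1]-q[0])/np.linalg.norm(q[1]-q[0])
        for a in A[n]: e=a-q[0]; r.append(e[0]*t[1]-e[1]*t[0])
    return np.array(r)
s=least_squares(rp,[.6,.15,0]);print("pin",s.x,rp(s.x).round(2))
E
```

```text
red [ 0.54781474 -0.35298666 -0.1052971 ] 2.6016587727028146
scene red [ 0.67 -0.22] 305.0 245
scene yellow [-0.77 -0.45] 317.25 260
scene blue [-0.41 -0.5 ] 326.5 265
top red [-0.89 -0.2 ] 205.5 158
top yellow [ 0.   -0.19] 201.625 146
top blue [-0.14  0.04] 201.5 151
pin [0.50425555 0.24297681 0.20301787] [ 0.25  0.17  1.05  0.77 -1.27  0.43 -0.2  -0.25]
```

```bash
python3 - <<'E'
import pickle
from h import *
from scipy.optimize import minimize
d=pickle.load(open("c0.pkl","rb")); roi={"top":(314,145,98,45),"scene":(218,172,100,60)}
ob={n:seg(d[n],"red",roi[n])[0] for n in d}
def f(p): return sum(((sil(d[n],np.array([p[0],p[1],.095]),-.105)[0]-ob[n])**2).sum() for n in d)
x=np.array([.548,-.355]);s=minimize(f,x,method="Nelder-Mead",options=dict(initial_simplex=x+np.array([[0,0],[.01,0],[0,.01]])))
print(s.x,s.fun)
for n in d: print(n,sil(d[n],np.array([*s.x,.095]),-.105)[0]-ob[n])
from rig import status
from scipy.spatial.transform import Rotation as Ro
o=status.get_obs();R=Ro.from_quat(o["tool_rot"]).as_matrix()
g=np.array([*s.x,0])+Rz(-.105)@[0,.008,0]
for z in(.22,.105): print((R.T@(np.array([g[0],g[1],z])-o["position"])).round(4))
print(R.round(3))
E
```

```text
[ 0.54780886 -0.35547857] 0.20393061835893517
scene [-0.11535847 -0.38702104]
top [-0.10073584 -0.17518576]
[ 0.3373 -0.0694  0.0019]
[ 0.3372 -0.0692  0.1169]
[[ 0.896  0.444 -0.001]
 [ 0.444 -0.896  0.002]
 [ 0.    -0.002 -1.   ]]
```

Request:
arm_command(
  delta_rot=[
    [0, 0, -7],
    [0, 0, -14],
    [0, 0, -21],
    [0, 0, -28],
    [0, 0, -35],
    [0, 0, -42],
    [0, 0, -49],
    [0, 0, -56],
    [0, 0, -57.6],
    [0, 0, -57.6],
    [0, 0, -57.6],
    [0, 0, -57.6],
  ],
  delta_pos=[
    [0.035, -0.007, 0],
    [0.07, -0.014, 0],
    [0.107, -0.022, 0],
    [0.145, -0.03, 0],
    [0.183, -0.038, 0],
    [0.22, -0.045, 0],
    [0.257, -0.053, 0],
    [0.295, -0.06, 0],
    [0.325, -0.067, 0],
    [0.337, -0.069, 0],
    [0.337, -0.069, 0],
    [0.337, -0.069, 0],
  ],
  gripper=[-1, -1, -1, -1, -1, -0.5, -0.3, -0.3, -0.3, -0.3, -0.3, -0.3],
)

```text
time: 1.1
position: [0.5483, -0.3486, 0.222]
tool_rot: [0.743, 0.669, -0.001, -0.0]
ft_force: [-0.0, 0.1, 0.1]
grip_width: 0.0575
grip_force: 0.0
```

```bash
cat > at.py <<'E'
import sys,numpy as np
from rig import status
from scipy.spatial.transform import Rotation as Ro
o=status.get_obs();R=Ro.from_quat(o["tool_rot"]).as_matrix()
x,y,z,yaw=map(float,sys.argv[1:5])
print(o["time"],o["position"].round(4),"yaw y",np.arctan2(R[1,1],R[0,1]).round(4),"q",o["q"].round(2),"F",o["ft_force"].round(1),"w",round(o["grip_width"],4))
print("delta tool",(R.T@(np.array([x,y,z])-o["position"])).round(4),"rotvec",np.degrees(Ro.from_matrix(R.T@np.array([[-np.sin(yaw),np.cos(yaw),0],[np.cos(yaw),np.sin(yaw),0],[0,0,-1]]).T).as_rotvec()).round(2))
E
python3 at.py .5486 -.3475 .105 -.105
```

```text
1.1 [ 0.5483 -0.3486  0.222 ] yaw y -0.1049 q [-0.74  0.56  1.37 -0.    1.21 -0.63] F [-0.   0.1  0.1] w 0.0575
delta tool [0.0012 0.0003 0.117 ] rotvec [-0.09  0.02  0.01]
```

Request:
arm_command(
  delta_rot=[
    [0, 0, 0],
    [0, 0, 0],
    [0, 0, 0],
    [0, 0, 0],
    [0, 0, 0],
    [0, 0, 0],
    [0, 0, 0],
    [0, 0, 0],
    [0, 0, 0],
    [0, 0, 0],
    [0, 0, 0],
    [0, 0, 0],
  ],
  delta_pos=[
    [0.001, 0, 0.03],
    [0.001, 0, 0.06],
    [0.001, 0, 0.09],
    [0.001, 0, 0.11],
    [0.001, 0, 0.116],
    [0.001, 0, 0.116],
    [0.001, 0, 0.116],
    [0.001, 0, 0.116],
    [0.001, 0, 0.116],
    [0.001, 0, 0.116],
    [0.001, 0, 0.116],
    [0.001, 0, 0.116],
  ],
  gripper=[-0.3, -0.3, -0.3, -0.3, -0.3, -0.3, 1, 1, 1, 1, 1, 1],
  grip_force=50,
)

```text
time: 2.1
position: [0.5491, -0.3478, 0.1073]
tool_rot: [0.743, 0.669, 0.0, 0.001]
ft_force: [-1.9, -0.7, 2.6]
grip_width: 0.0243
grip_force: 0.9
```

```bash
python3 at.py .5486 -.3475 .215 -.105
```

```text
2.1 [ 0.5491 -0.3478  0.1073] yaw y -0.1054 q [-0.74  0.7   1.46 -0.    0.98 -0.63] F [-1.9 -0.7  2.6] w 0.0243
delta tool [ 0.0002 -0.0005 -0.1077] rotvec [ 0.05  0.04 -0.02]
```

Still closing, so I'll let it grip and then lift.

Request:
arm_command(
  delta_rot=[
    [0, 0, 0],
    [0, 0, 0],
    [0, 0, 0],
    [0, 0, 0],
    [0, 0, 0],
    [0, 0, 0],
    [0, 0, 0],
    [0, 0, 0],
    [0, 0, 0],
    [0, 0, 0],
    [0, 0, 0],
  ],
  delta_pos=[
    [0, 0, 0],
    [0, 0, 0],
    [0, 0, 0],
    [0, 0, -0.015],
    [0, 0, -0.035],
    [0, 0, -0.06],
    [0, 0, -0.085],
    [0, 0, -0.11],
    [0, 0, -0.12],
    [0, 0, -0.12],
    [0, 0, -0.12],
  ],
  gripper=[1, 1, 1, 1, 1, 1, 1, 1, 1, 1, 1],
)

```text
time: 3.02
position: [0.5486, -0.3474, 0.2258]
tool_rot: [0.743, 0.669, -0.0, -0.0]
ft_force: [-0.2, -0.1, -2.1]
grip_width: 0.0215
grip_force: 50.0
```

```bash
python3 at.py .506 .251 .235 .203; python3 - <<'E'
from rig import viewer
import cv2,pickle,numpy as np
d={n:viewer.camera(n) for n in("scene","top")}
pickle.dump(d,open("c1.pkl","wb"))
a=cv2.resize(d["scene"]["pixels"][90:240,160:340],None,fx=4,fy=4,interpolation=cv2.INTER_CUBIC)
cv2.imwrite("pics/m2.png",a)
E
```

```text
3.0167 [ 0.5486 -0.3474  0.2258] yaw y -0.1057 q [-0.74  0.56  1.36  0.    1.22 -0.63] F [-0.2 -0.1 -2.1] w 0.0215
delta tool [ 0.5905 -0.1054 -0.0088] rotvec [ -0.03  -0.03 -17.69]
```

View pics/m2.png

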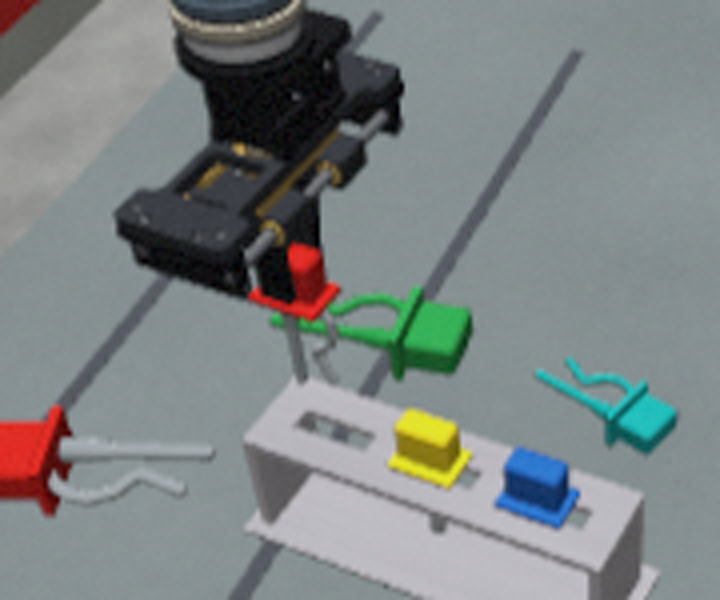

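The cotter is held upright, with its flange near (295,290) in the crop, and the other two still hang in place. I'll raise it so it clears the neighbours, then traverse.

Request:
arm_command(
  delta_rot=[
    [0, 0, 0],
    [0, 0, 0],
    [0, 0, 0],
    [0, 0, -1],
    [0, 0, -2],
    [0, 0, -4],
    [0, 0, -6],
    [0, 0, -8],
    [0, 0, -10],
    [0, 0, -12],
    [0, 0, -14],
    [0, 0, -16],
  ],
  delta_pos=[
    [0, 0, -0.015],
    [0, 0, -0.04],
    [0.005, -0.001, -0.065],
    [0.02, -0.004, -0.075],
    [0.045, -0.008, -0.075],
    [0.075, -0.013, -0.075],
    [0.11, -0.02, -0.075],
    [0.145, -0.026, -0.075],
    [0.18, -0.032, -0.075],
    [0.215, -0.038, -0.075],
    [0.25, -0.045, -0.075],
    [0.285, -0.051, -0.075],
  ],
  gripper=[1, 1, 1, 1, 1, 1, 1, 1, 1, 1, 1, 1],
)

```text
time: 4.12
position: [0.526, -0.056, 0.2996]
tool_rot: [0.642, 0.767, -0.001, -0.002]
ft_force: [0.6, 0.5, -1.6]
grip_width: 0.0216
grip_force: 50.0
```

```bash
python3 at.py .506 .251 .26 .203
```

```text
4.1167 [ 0.526  -0.056   0.2996] yaw y 0.1761 q [-0.32  0.31  1.57  0.    1.26 -0.49] F [ 0.6  0.5 -1.6] w 0.0216
delta tool [0.3056 0.0342 0.0403] rotvec [-0.2  -0.14 -1.54]
```

Request:
arm_command(
  delta_rot=[
    [0, 0, 0],
    [0, 0, -0.5],
    [0, 0, -1],
    [0, 0, -1.5],
    [0, 0, -1.5],
    [0, 0, -1.5],
    [0, 0, -1.5],
    [0, 0, -1.5],
    [0, 0, -1.5],
    [0, 0, -1.5],
    [0, 0, -1.5],
    [0, 0, -1.5],
  ],
  delta_pos=[
    [0.035, 0.003, 0],
    [0.07, 0.007, 0],
    [0.105, 0.011, 0],
    [0.14, 0.015, 0],
    [0.175, 0.02, 0],
    [0.21, 0.024, 0],
    [0.245, 0.027, 0],
    [0.27, 0.03, 0.01],
    [0.29, 0.032, 0.025],
    [0.3, 0.033, 0.036],
    [0.302, 0.034, 0.04],
    [0.302, 0.034, 0.04],
  ],
  gripper=[1, 1, 1, 1, 1, 1, 1, 1, 1, 1, 1, 1],
)

```text
time: 5.12
position: [0.5078, 0.2443, 0.2591]
tool_rot: [0.632, 0.775, -0.002, -0.001]
ft_force: [0.5, 0.4, -1.8]
grip_width: 0.0216
grip_force: 50.0
```

Request:
arm_command(
  delta_rot=[
    [0, 0, 0],
    [0, 0, 0],
  ],
  delta_pos=[
    [0, 0, 0],
    [0, 0, 0],
  ],
  gripper=[1, 1],
)

```text
time: 5.28
position: [0.5101, 0.2433, 0.2619]
tool_rot: [0.634, 0.774, 0.0, 0.0]
ft_force: [0.4, 0.3, -1.0]
grip_width: 0.0217
grip_force: 50.0
```

```bash
python3 at.py .506 .251 .26 .203; python3 - <<'E'
from rig import viewer
import cv2,pickle,numpy as np
d={n:viewer.camera(n) for n in("scene","top")}
pickle.dump(d,open("c2.pkl","wb"))
a=cv2.resize(d["scene"]["pixels"][170:290,420:530],None,fx=5,fy=5,interpolation=cv2.INTER_CUBIC)
cv2.imwrite("pics/m3.png",a)
b=cv2.resize(d["top"]["pixels"][110:210,150:250],None,fx=2.5,fy=2.5,interpolation=cv2.INTER_CUBIC)
b=cv2.copyMakeBorder(b,0,350,0,0,cv2.BORDER_CONSTANT)
cv2.imwrite("pics/m3.png",np.hstack([a,b]))
E
```

```text
5.2833 [0.5101 0.2433 0.2619] yaw y 0.1983 q [ 0.25  0.4   1.54 -0.    1.2   0.05] F [ 0.4  0.3 -1. ] w 0.0217
delta tool [ 0.0083 -0.0025  0.0019] rotvec [ 0.03  0.02 -0.27]
```

View pics/m3.png

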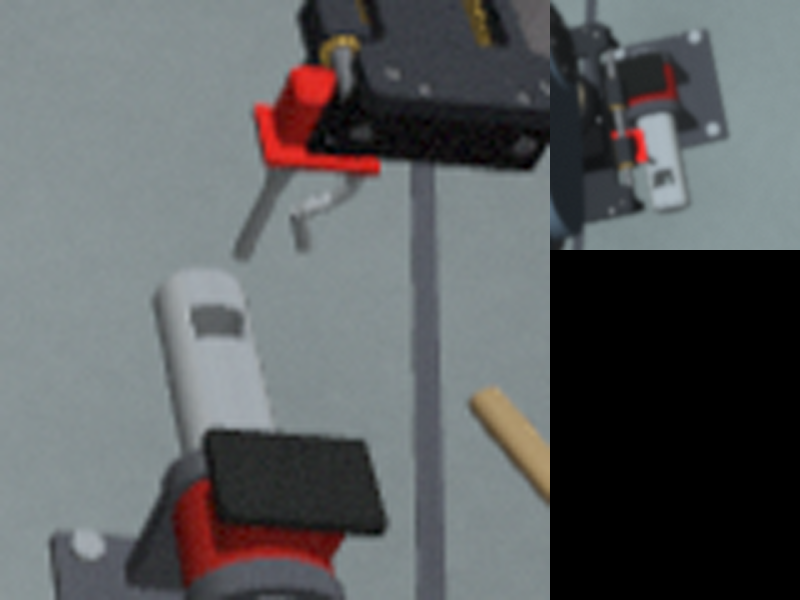

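The scene crop shows the cotter upright above and beside the hole. The leg tip is at (243,257), the hole centre at (217,321), and the flange's lower corners at (268,168) and (380,172). I'll compare these with the predictions.

```bash
python3 - <<'E'
import pickle
from h import *
d=pickle.load(open("c2.pkl","rb"));c=d["scene"]
tcp=np.array([.5101,.2433,.2619]);y=.1983
o=tcp-Rz(y)@[0,.008,.0123]
P=dict(tip=[0,0,-80],f1=[17,-16,0],f2=[17,32,0],f1t=[17,-16,6],f3t=[-17,-16,6],blk=[11,-12,38])
for k,p in P.items(): q=proj(c,o+Rz(y)@np.array(p)/1000)[0]; print(k,(5*(q+.5-[420,170])-.5).round(1))
ph=np.array([.50426,.24298,.117])
def cr(q): return (5*(q+.5-[420,170])-.5).round(1)
for p in([-10,-12.5,-3.9],[-10,12.5,-3.9],[10,-12.5,-3.9],[10,12.5,-3.9],[0,0,0]): print("hole",p,cr(proj(c,ph+Rz(.203)@np.array(p)/1000)[0]))
for dx in np.eye(3)*.01: print("10mm world",cr(proj(c,ph+dx)[0])-cr(proj(c,ph)[0]), cr(proj(c,o+dx)[0])-cr(proj(c,o)[0]))
# pin yaw from this view, with silhouettes
for yaw in(.16,.203,.24):
  for s in(1,-1):
    pts=[]
    for x in(-.03,.05):
      th=np.linspace(0,2*np.pi,721);r=np.c_[0*th+x,.022*np.cos(th),.022*np.sin(th)-.022]
      q=cr(proj(c,ph+r@Rz(yaw).T)); i=(s*q[:,0]).argmax(); pts.append(q[i].tolist())
    print(yaw,s,pts)
T=d["top"]; print("top hole px", (2.5*(proj(T,ph+[0,0,-.004])[0]+.5-[150,110])-.5)+[550,0])
E
```

```text
tip [237.4 256. ]
f1 [261.6 165.9]
f2 [375.6 176.4]
f1t [265.9 156.6]
f3t [253.2 100.4]
blk [297.2  96.1]
hole [-10, -12.5, -3.9] [190.4 302.8]
hole [-10, 12.5, -3.9] [241.8 307.7]
hole [10, -12.5, -3.9] [196.2 334.9]
hole [10, 12.5, -3.9] [248.4 339.9]
hole [0, 0, 0] [221.5 316.4]
10mm world [-1.1 15.4] [-0.7 16. ]
10mm world [21.1  5.1] [23.7  5.4]
10mm world [  6.1 -12.5] [  7.4 -15.5]
0.16 1 [[248.5, 295.4], [268.6, 424.8]]
0.16 -1 [[156.6, 296.7], [171.0, 424.9]]
0.203 1 [[245.6, 294.2], [272.9, 424.2]]
0.203 -1 [[154.2, 298.3], [175.7, 427.7]]
0.24 1 [[243.1, 292.6], [276.5, 423.4]]
0.24 -1 [[152.3, 298.4], [179.9, 428.7]]
top hole px [660.73514178 179.00289439]
```

The cotter sits about 2.3 mm further along +y in the grip than assumed, and the hole about 1 mm towards −y. I'll move to just above the hole and check at higher zoom.

Request:
arm_command(
  delta_rot=[
    [0, 0, -0.5],
    [0, 0, -0.5],
    [0, 0, -0.5],
    [0, 0, -0.5],
    [0, 0, -0.5],
    [0, 0, -0.5],
  ],
  delta_pos=[
    [0.003, -0.003, 0.015],
    [0.0055, -0.0065, 0.03],
    [0.0055, -0.0065, 0.04],
    [0.0055, -0.0065, 0.045],
    [0.0055, -0.0065, 0.045],
    [0.0055, -0.0065, 0.045],
  ],
  gripper=[1, 1, 1, 1, 1, 1],
)

```text
time: 5.88
position: [0.5027, 0.2483, 0.2169]
tool_rot: [0.63, 0.777, 0.0, 0.0]
ft_force: [-0.1, -0.2, -0.9]
grip_width: 0.0219
grip_force: 50.0
```

```bash
python3 at.py .5025 .2473 .217 .21; python3 - <<'E'
from rig import viewer
import cv2,pickle,numpy as np
d={n:viewer.camera(n) for n in("scene","top")}
pickle.dump(d,open("c3.pkl","wb"))
a=cv2.resize(d["scene"]["pixels"][190:260,440:510],None,fx=8,fy=8,interpolation=cv2.INTER_CUBIC)
b=cv2.resize(d["top"]["pixels"][140:210,175:205],None,fx=8,fy=8,interpolation=cv2.INTER_CUBIC)
cv2.imwrite("pics/m4.png",np.hstack([a,b]))
E
```

```text
5.8833 [0.5027 0.2483 0.2169] yaw y 0.208 q [ 0.26  0.45  1.6  -0.    1.09  0.05] F [-0.1 -0.2 -0.9] w 0.0219
delta tool [-0.0009 -0.0004 -0.0001] rotvec [ 0.04  0.   -0.12]
```

View pics/m4.png

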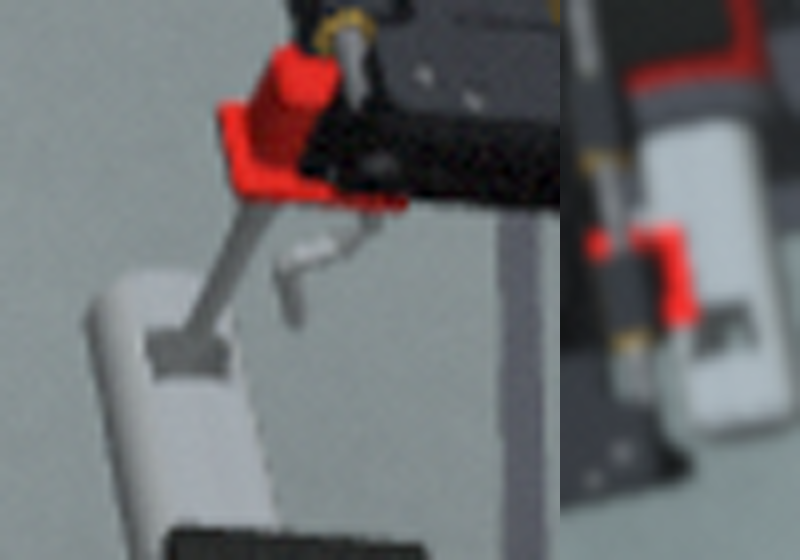

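In this view the leg tip is over the hole: tip about (197,337), hole corners (145,328), (228,328), (233,378), (153,380). In the top view the flange edge runs (683,225)–(697,322) and the hole's right corners are (750,300) and (758,345). Next is a joint fit.

```bash
python3 - <<'E'
import pickle
from h import *
d=pickle.load(open("c3.pkl","rb"));S,T=d["scene"],d["top"]
cs=lambda L:(np.array(L)+.5)/8-.5+[440,190]
ct=lambda L:(np.array(L)+.5-[560,0])/8-.5+[175,140]
tcp=np.array([.5027,.2483,.2169]);y=.208
a=np.array([[17,-16,0],[17,32,0],[-17,-16,6],[0,0,-80]])/1000; am=cs([(237,201),(407,211),(218,104),(197,338)])
b=np.array([[17,-16,6],[-17,-16,6]])/1000; bm=ct([(683,225),(697,324)])
def rc(p): 
    o=tcp+Rz(y)@[p[0],p[1],-.0123]; return np.r_[(proj(S,o+a@Rz(y).T)-am).ravel(),(proj(T,o+b@Rz(y).T)-bm).ravel()]
s=least_squares(rc,[0,-.008]);print("origin in grip frame mm",s.x*1000,rc(s.x).round(2)); o=tcp+Rz(y)@[*s.x,-.0123]
h=np.array([[-10,-12.5,-3.9],[-10,12.5,-3.9],[10,12.5,-3.9],[10,-12.5,-3.9]])/1000
hm=cs([(145,328),(228,328),(233,378),(153,380)]); 
g=h[[0,3]]; gm=ct([(758,347),(750,300)])
def rh(p):
    q=np.array([p[0],p[1],.117]); return np.r_[(proj(S,q+h@Rz(.21).T)-hm).ravel(),(proj(T,q+g@Rz(.21).T)-gm).ravel()]
t=least_squares(rh,[.504,.242]);print("hole",t.x,rh(t.x).round(2)); 
print("origin",o,"offset of cotter from hole in pin frame mm",Rz(.21).T@(o-[*t.x,.117])*1000)
E
```

```text
origin in grip frame mm [ 0.57736187 -7.57263234] [-0.73 -0.14 -0.2   0.52 -0.03 -0.84 -0.21 -0.87 -1.05 -0.33 -0.76 -0.79]
hole [0.50463626 0.24217085] [-0.38 -0.35 -0.48  0.57  0.27  0.77 -0.16 -0.43 -0.29  0.59 -0.44 -0.04]
origin [0.50482869 0.24100982 0.2046    ] offset of cotter from hole in pin frame mm [-5.38252328e-02 -1.17563805e+00  8.76000000e+01]
```

Within about 1 mm. I'll nudge +1 mm across the pin and feed the leg in.

Request:
arm_command(
  delta_rot=[
    [0, 0, 0],
    [0, 0, 0],
    [0, 0, 0],
    [0, 0, 0],
    [0, 0, 0],
    [0, 0, 0],
    [0, 0, 0],
  ],
  delta_pos=[
    [0.001, 0, 0],
    [0.001, 0, 0.005],
    [0.001, 0, 0.012],
    [0.001, 0, 0.02],
    [0.001, 0, 0.03],
    [0.001, 0, 0.038],
    [0.001, 0, 0.038],
  ],
  gripper=[1, 1, 1, 1, 1, 1, 1],
)

```text
time: 6.57
position: [0.5004, 0.2495, 0.1761]
tool_rot: [0.63, 0.777, -0.001, -0.002]
ft_force: [-0.6, 1.3, -0.7]
grip_width: 0.0215
grip_force: 50.0
```

```bash
python3 at.py .5025 .2493 .13 .21; python3 - <<'E'
from rig import viewer,status
import cv2,pickle,numpy as np
print(status.get_obs()["moment"])
d={n:viewer.camera(n) for n in("scene","top")}
pickle.dump(d,open("c4.pkl","wb"))
a=cv2.resize(d["scene"]["pixels"][195:265,440:510],None,fx=8,fy=8,interpolation=cv2.INTER_CUBIC)
b=cv2.resize(d["top"]["pixels"][140:210,175:205],None,fx=8,fy=8,interpolation=cv2.INTER_CUBIC)
cv2.imwrite("pics/m5.png",np.hstack([a,b]))
E
```

```text
6.5667 [0.5004 0.2495 0.1761] yaw y 0.2079 q [0.26 0.5  1.64 0.   1.   0.05] F [-0.6  1.3 -0.7] w 0.0215
delta tool [-0.0007  0.0022  0.0461] rotvec [-0.25 -0.05 -0.12]
[ 0.25398079 -0.04292601 -0.05339575]
```

View pics/m5.png

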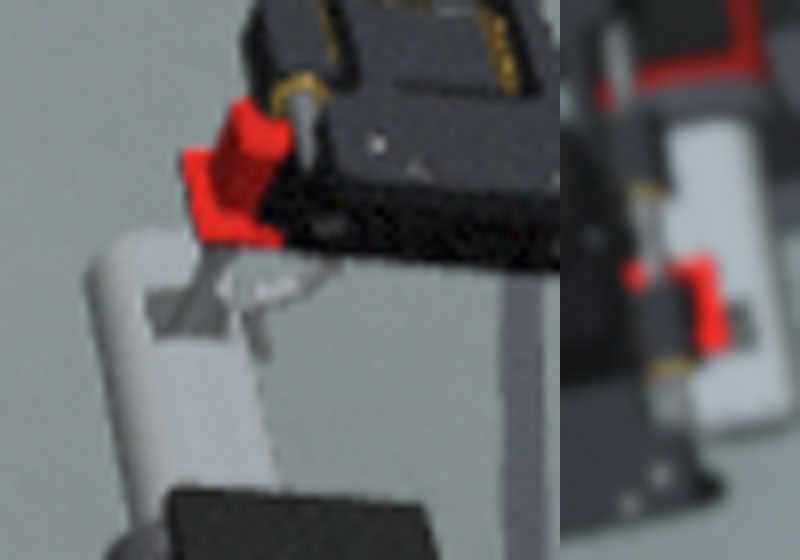

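The leg is in the hole with no side load to speak of. I'll continue down in stages.

Request:
arm_command(
  delta_rot=[
    [0, 0, 0],
    [0, 0, 0],
    [0, 0, 0],
    [0, 0, 0],
    [0, 0, 0],
    [0, 0, 0],
  ],
  delta_pos=[
    [0, 0, 0],
    [0, 0, 0.005],
    [0, 0, 0.011],
    [0, 0, 0.016],
    [0, 0, 0.016],
    [0, 0, 0.016],
  ],
  gripper=[1, 1, 1, 1, 1, 1],
)

```text
time: 7.17
position: [0.5019, 0.2518, 0.1624]
tool_rot: [0.63, 0.776, 0.002, -0.001]
ft_force: [-0.5, 7.6, -0.4]
grip_width: 0.0216
grip_force: 50.0
```

```bash
python3 at.py .5025 .2493 .129 .21
```

```text
7.1667 [0.5019 0.2518 0.1624] yaw y 0.207 q [0.26 0.52 1.66 0.01 0.96 0.05] F [-0.5  7.6 -0.4] w 0.0216
delta tool [-0.0027 -0.      0.0334] rotvec [ 0.1  -0.25 -0.17]
```

The bow is starting to engage, so I'll keep pressing.

Request:
arm_command(
  delta_rot=[
    [0, 0, 0],
    [0, 0, 0],
    [0, 0, 0],
    [0, 0, 0],
    [0, 0, 0],
  ],
  delta_pos=[
    [0, 0, 0.004],
    [0, 0, 0.008],
    [0, 0, 0.012],
    [0, 0, 0.015],
    [0, 0, 0.015],
  ],
  gripper=[1, 1, 1, 1, 1],
)

```text
time: 7.58
position: [0.5021, 0.2522, 0.147]
tool_rot: [0.63, 0.776, 0.003, -0.001]
ft_force: [0.3, 8.7, -7.4]
grip_width: 0.0217
grip_force: 50.0
```

```bash
python3 at.py .5025 .2493 .129 .21
```

```text
7.5833 [0.5021 0.2522 0.147 ] yaw y 0.2067 q [0.26 0.54 1.67 0.01 0.93 0.05] F [ 0.3  8.7 -7.4] w 0.0217
delta tool [-0.003  -0.0002  0.018 ] rotvec [ 0.14 -0.29 -0.19]
```

Request:
arm_command(
  delta_rot=[
    [0, 0, 0],
    [0, 0, 0],
    [0, 0, 0],
    [0, 0, 0],
    [0, 0, 0],
    [0, 0, 0],
  ],
  delta_pos=[
    [0, 0, 0.004],
    [0, 0, 0.008],
    [0, 0, 0.012],
    [0, 0, 0.016],
    [0, 0, 0.018],
    [0, 0, 0.018],
  ],
  gripper=[1, 1, 1, 1, 1, 1],
)

```text
time: 8.08
position: [0.5017, 0.2489, 0.1293]
tool_rot: [0.63, 0.777, -0.001, 0.0]
ft_force: [-0.0, -0.1, -0.4]
grip_width: 0.0217
grip_force: 50.0
```

```bash
python3 at.py .5025 .2493 .129 .21
```

```text
8.0833 [0.5017 0.2489 0.1293] yaw y 0.2089 q [ 0.26  0.57  1.68 -0.    0.89  0.05] F [-0.  -0.1 -0.4] w 0.0217
delta tool [0.0002 0.0009 0.0003] rotvec [-0.05  0.06 -0.06]
```

Request:
arm_command(
  delta_rot=[
    [0, 0, 0],
    [0, 0, 0],
    [0, 0, 0],
    [0, 0, 0],
  ],
  delta_pos=[
    [0, 0, 0.002],
    [0, 0, 0.004],
    [0, 0, 0.005],
    [0, 0, 0.005],
  ],
  gripper=[1, 1, 1, 1],
)

```text
time: 8.42
position: [0.502, 0.2491, 0.1288]
tool_rot: [0.629, 0.777, 0.0, 0.001]
ft_force: [-7.5, -0.6, 27.6]
grip_width: 0.0214
grip_force: 50.0
```

```bash
python3 at.py .5025 .2493 .129 .21
```

```text
8.4167 [0.502  0.2491 0.1288] yaw y 0.209 q [ 0.26  0.57  1.68 -0.    0.89  0.05] F [-7.5 -0.6 27.6] w 0.0214
delta tool [ 0.0001  0.0006 -0.0002] rotvec [ 0.07  0.06 -0.06]
```

It is firmly seated. I'll ease off, release and withdraw.

Request:
arm_command(
  delta_rot=[
    [0, 0, 0],
    [0, 0, 0],
    [0, 0, 0],
    [0, 0, 0],
    [0, 0, 0],
    [0, 0, 0],
    [0, 0, 0],
    [0, 0, 0],
    [0, 0, 0],
    [0, 0, 0],
    [0, 0, 0],
    [0, 0, 0],
  ],
  delta_pos=[
    [0, 0, -0.004],
    [0, 0, -0.004],
    [0, 0, -0.004],
    [0, 0, -0.004],
    [0, 0, -0.004],
    [0, 0, -0.004],
    [0, 0, -0.015],
    [0, 0, -0.03],
    [0, 0, -0.06],
    [0, 0, -0.09],
    [0, 0, -0.12],
    [0, 0, -0.12],
  ],
  gripper=[1, -0.1, -0.1, -0.1, -0.1, -0.1, -0.1, -0.1, -0.1, -0.1, -0.1, -0.1],
)

```text
time: 9.42
position: [0.5058, 0.2508, 0.2514]
tool_rot: [0.63, 0.777, 0.005, 0.004]
ft_force: [1.0, 0.3, 0.5]
grip_width: 0.048
grip_force: 0.0
```

```bash
python3 at.py .5025 .2493 .129 .21; python3 - <<'E'
from rig import viewer
import cv2
p=viewer.camera("scene")["pixels"]
cv2.imwrite("pics/m6.png",cv2.resize(p[150:290,330:530],None,fx=4,fy=4,interpolation=cv2.INTER_CUBIC))
E
```

```text
9.4167 [0.5058 0.2508 0.2514] yaw y 0.2087 q [0.26 0.41 1.56 0.   1.16 0.05] F [1.  0.3 0.5] w 0.048
delta tool [-0.0009 -0.0051  0.1224] rotvec [ 0.76 -0.04 -0.07]
```

View pics/m6.png

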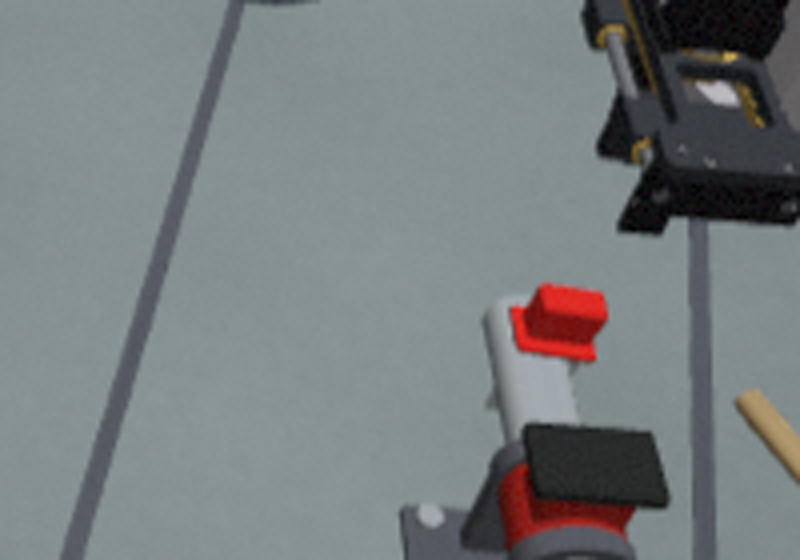

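The red grip sits flat and upright on the pin at crop (560,325), released, and the gripper is clear of it. I'll hand in.

```bash
python3 -c "
from rig import robot
print(robot.hand_in())"
```

```text
the job is handed in; nothing more can be done
None
```

The red cotter is through the pin's cross hole with its bow snapped over and its grip seated upright on the pin, and it was released with the gripper clear and handed in at about 9.5 s; the hand-in gave no verdict, and I last saw the blue cotter and yellow pin in the rack just after the pick-up.

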